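# Turn a culture dish lid-down against a turning stop

## Task

Turn the square culture dish over for the incubator without grasping or lifting it: push it along the worktop against the ramped face of the orange turning stop until it tips up and stands leaning on the stop. Then, with a fingertip behind its upper edge, tip it back towards the robot so that it falls over and lies flat, lid down, on the worktop just in front of the stop. Leave everything else where it is.

Things in the scene. Friction and masses are not known exactly. Their poses are not given: they have to be found in the camera images.
- dish: Square culture dish, rigid, 90 x 90 x 15 mm, 50 to 100 g: teal lid held by two white tape strips, amber base. Starts lid up, turned up to 0.25 rad from square to the stop. Origin at its centre (7.5 mm up when lying); x and y along its sides, x roughly towards the stop; z out of the lid (up at the start, down at the end). Too wide for most grippers; friction on the worktop about 0.6.
- stop: Turning stop, fixed, 160 mm wide (y): orange slippery face (friction about 0.15) on a dark steel foot. Origin on the worktop at the middle of the ramp's foot line; z up, x level, square to the face, away from the robot. Face as x, z in mm: 0,0 - 11,14 - 18.5,30 - 23.5,53. Behind the wall: ribs 39 mm high to x = 49, foot plate 8 mm high to x = 85, screw heads to 13 mm.
- stop_top (a point): Middle of the stop's rounded top edge, 56 mm up, 27 mm behind the ramp's foot (wall 7 mm thick here). A dish pushed low on its near edge rides up the face; once its lower edge is at the ramp's foot it leans there by itself, about 66 degrees steep, upper edge about 82 mm up, so 25 mm of its back is free above the wall. Pulled there towards the robot past upright, it topples over.
- bottle: Bystander: small cream reagent bottle with white cap, 48 mm across, 76 mm high; origin at the centre of its underside.
- tape: Bystander: roll of tape lying flat, 73 mm across, 19 mm high; origin at the centre of its underside.
- marker: Bystander: marker pen with blue cap lying on the worktop, 128 x 14 x 16 mm, long along its y; origin at the centre of its underside.
- cup: Bystander: clear sample cup, 64 mm across, 71 mm high; origin at the centre of its underside.
- tweezers: Bystander: forceps lying in front of the sink, 134 x 17 x 8 mm, long along its y; origin at the centre of its underside.
There are look-alikes about, which are no part of the job. Leave any pink look-alike of the dish alone.

How it is judged (in metres and radians):
On the way:
1. the dish stands on its edge, leaning on the stop (tipped up 0.85 to 1.5 rad) (angle between dish's own z axis and vertical between 0.85 and 1.5 rad and contact force between dish and stop above 0.02 N and x of dish in the frame of stop between -0.06 and 0.02 m), for 0.2 s.
At the end, for the whole second after the job is handed in: The dish lies flat and still, lid down (within 0.14 rad), on the worktop in front of the stop: its centre 20 to 200 mm before the ramp's foot and at most 100 mm to either side of the stop's middle (angle between dish's own z axis and vertical above 3 rad and height (world z) of dish below 0.012 m and x of dish in the frame of stop between -0.2 and -0.02 m and y of dish in the frame of stop between -0.1 and 0.1 m and linear speed of dish below 0.02 m/s and angular speed of dish below 0.2 rad/s); the robot touches nothing.
It fails at once if the dish is lifted or carried: its centre rises above 62 mm (standing on its edge it is at about 45 mm) (height (world z) of dish above 0.062 m).
It fails at once if the dish goes over the stop (x of dish in the frame of stop above 0.03 m).
It fails at once if a bystander is moved by more than 20 mm or knocked over (distance of any of bottle, tape, marker, cup, tweezers from where it was at the start of the episode above 0.02 m or angle between any of bottle, cup's own z axis and vertical above 0.5 rad).
It also fails if it takes over 51 s, if anything falls off the work surface, if the arm or the gripper's body presses on something with over 40 N, if the wrist force passes 120 N, or if a joint passes its speed limit or range.

## Robot

A 6-joint arm with a two-finger parallel gripper is mounted at the origin on a cart in front of the work surface, level with it; the furniture and walls round the work are solid. World frame = base frame: x ahead of the robot, y to its left, z up, the work surface at z = 0. Lengths are in m, angles in degrees, forces in N, time in s.
With the tool pointing down it reaches from about 0.25 to 0.725 m from the base axis. Payload 9.7 kg.
Tool frame: the origin (TCP) lies between the finger pads; the fingertips stand 11 mm ahead of it and the grasp point (between the pads) lies 8 mm behind it; z points along the fingers, x is the direction in which the jaws open and shut, and the axes are right-handed (so a half turn about z gives the same grasp; the last joint's range is limited). The gripper opens to 85 mm and grips with 20 to 120 N. Pads are 22 mm wide; open, the fingers measure 114 mm over their backs; the gripper's body (76 mm by 85 mm) begins 54 mm behind the grasp point. The pads swing forward as they close: fully open they stand 13 mm farther back than shut.
Start: joints at [63.942, 4.979, 10.078, 95.1, 0, 90], TCP at [0.242, 0.494, 0.242] pointing down, gripper open.
Joint ranges: [-179.16, 179.16], [-48.56, 103.87], [-65.8, 70.77], [-126.05, 130.52], [-82.76, 87.17], [-180, 180]. Speed limits (degrees/s): [127.2, 127.2, 147.25, 180, 180, 180].

## Interface

Orientations are given as [roll, pitch, yaw] about the fixed x, y, z axes, in that order (R = Rz(yaw) Ry(pitch) Rx(roll)).
In Python, from workcell import get_obs, camera, job_done gives the robot as it stands.
- The arm moves only by the tool arm_command, never from a script. Its argument "increments" is a list of rows, each a list of 2 entries, a list of its own where there are three numbers: the shift along the tool's x, y, z in units of 25 mm (1.0 is 25 mm), then the turn about the tool's z in units of 6 degrees (1.0 is 6 degrees). In form: [[[dx, dy, dz], roll], ...]. A call has 1 to 5 rows; each row is the pose to reach, as a shift and turn from the pose measured when the call began, along the tool's axes at that moment; what a row does not reach only later rows make up. A row lasts 1/10 s, in which the tool goes at most 50 mm and 8.59 degrees, less where a joint would pass 70% of its speed; a pose out of reach is approached as far as the arm can. A call with a gripper value outside its range is refused whole. "claw" is the closure, from -1 (fully open) to 1 (shut), so that 0 is half open, set as the call begins (left out, the last holds). The fingers move at their own pace and stop on an object; "force" is the grip in N (left out, the last holds). Time passes only in rows, so rows that repeat a pose let the fingers close. It gives the time, the measured TCP pose, the force and the opening at its end, in the units of the state.
- get_obs(): the state, without advancing time (a new reading comes with each control period).
- camera(name): name is "scene" or "top" or "wrist"; returns a dict with "frame" (480x640x3 uint8, red, green, blue), "range_z" (480x640 float32, m along the optical axis (not along the pixel's ray), 0 where there is no reading), "K" (3x3 intrinsics, pixels), "R" (3x3) and "t" (3): a world point X has camera coordinates R X + t; the wrist camera has in their place "hand_eye" (4x4, takes a point from camera to tool coordinates, whose origin is the TCP and whose axes are the tool frame's). Camera axes: x right, y down, z forward; pixel columns grow to the right and rows downward; lengths in m; the calibration is good to about 2 mm. A picture is of the moment at which its call begins: read the wrist's pose just before it.
- job_done(): hands the job in, once; it reports no verdict.
The state is a dict: "time": time; "q": joint angles; "qd": joint speeds; "joint_efforts": joint torques, N m; "ee_pos": TCP position; "tcp_rot": TCP orientation; "wrist_force": force on the tool from outside, world axes, zero at the start; "torque": the same for the moment, N m; "opening": finger opening in m.
Only numpy, scipy, OpenCV 4.12 (cv2) and the standard library are available. Lean on these libraries where they do the work, as an engineer would, in place of code of your own. Each camera call takes 0.05 s, during which the arm holds its last target.

## Working session

There is one attempt and no reset: what is moved stays moved. The work goes in short steps, Python scripts to look and compute and a tool call to move; the robot and the scene stay as the last step left them, time stands still between calls to the robot, and variables do not carry over. Pictures are saved under pics/ and viewed, and the job is handed in when it is done.

Besides the shell and the picture viewer there is one more tool, called after ">>>" as name([rows], argument=value, ...), one row to a line, values as JSON. arm_command: Moves the arm, as the interface text tells. Its arguments: {"type":"object","properties":{"increments":{"type":"array"},"claw":{"type":"number"},"force":{"type":"number"}},"required":["increments"]}

```bash
ls; mkdir -p pics; python3 - <<'E'
from workcell import *
import cv2,pickle
o=get_obs();print(o)
for n in ("scene","top"):
    c=camera(n);pickle.dump(c,open(n+".pkl","wb"));cv2.imwrite(f"pics/{n}0.png",c["frame"][:,:,::-1]);print(n,c["K"],c["R"],c["t"])
E
```

```text
pics
{'time': 0.0, 'q': array([ 6.39406460e+01,  5.01316445e+00,  1.00338611e+01,  9.50985162e+01,
       -2.36788083e-03,  9.00002818e+01]), 'qd': array([-0.11100836, -0.00974072,  0.12858879, -0.08237233, -0.04924759,
       -0.04654603]), 'joint_efforts': array([ 3.91399866e-03, -5.20391071e+01,  4.64793599e+01,  1.67083705e-02,
        2.33581732e-04,  6.83754067e-07]), 'ee_pos': array([0.24153501, 0.49389511, 0.24155793]), 'tcp_rot': array([1.79997632e+02, 7.78194874e-02, 6.39403642e+01]), 'wrist_force': array([ 0.54787263, -1.10933446,  0.64927912]), 'torque': array([-0.03029037,  0.0171552 , -0.00861221]), 'opening': 0.08535389802056875}
scene [[523.94059463   0.         318.02210974]
 [  0.         523.94059463 246.44694274]
 [  0.           0.           1.        ]] [[ 0.61252129 -0.79036806 -0.01166212]
 [-0.60287526 -0.4575739  -0.65358056]
 [ 0.51123291  0.40736281 -0.75676711]] [-0.37220294  0.37555808  1.06586016]
top [[479.19819604   0.         315.9306499 ]
 [  0.         479.19819604 244.38051318]
 [  0.           0.           1.        ]] [[ 0.02168048 -0.99974424  0.00643594]
 [-0.99605426 -0.02215368 -0.08593679]
 [ 0.08605739 -0.00454739 -0.9962798 ]] [-0.06638515  0.5809411   1.25259366]
```

View pics/scene0.png

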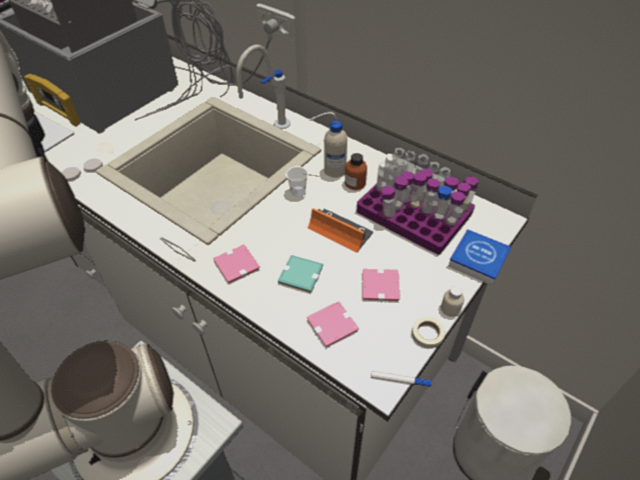

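View pics/top0.png

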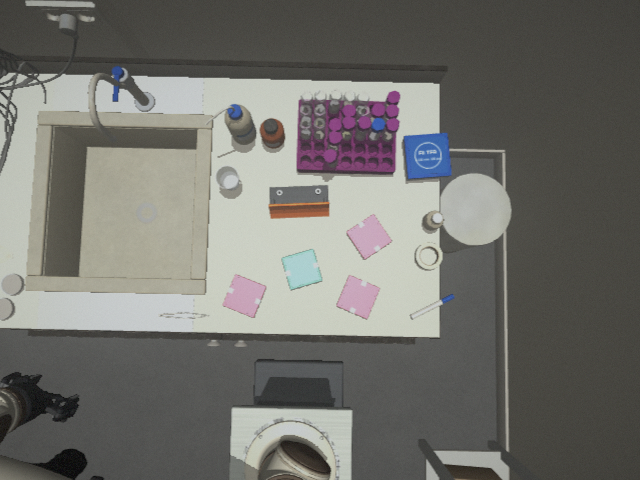

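```bash
cat > h.py <<'E'
import numpy as np,cv2,pickle
def ray(c,uv,z):
    K,R,t=c["K"],c["R"],c["t"]; C=-R.T@t
    uv=np.atleast_2d(uv).astype(float)
    d=np.c_[(uv[:,0]-K[0,2])/K[0,0],(uv[:,1]-K[1,2])/K[1,1],np.ones(len(uv))]@R
    return C+d*((z-C[2])/d[:,2])[:,None]
def pts(c,m):
    K,R,t=c["K"],c["R"],c["t"]; v,u=np.nonzero(m&(c["range_z"]>0)); z=c["range_z"][v,u]
    P=np.c_[(u-K[0,2])/K[0,0]*z,(v-K[1,2])/K[1,1]*z,z]
    return (P-t)@R
def mask(c,name):
    h=cv2.cvtColor(c["frame"],cv2.COLOR_RGB2HSV)
    lo,hi={"teal":((75,50,60),(100,255,255)),"orange":((5,150,80),(18,255,255)),"pink":((150,40,100),(179,255,255)),"amber":((10,80,60),(30,255,255))}[name]
    m=cv2.inRange(h,lo,hi)
    n,l,s,_=cv2.connectedComponentsWithStats(m)
    i=1+np.argmax(s[1:,4]); return l==i,s[i]
E
python3 - <<'E'
from h import *
for n in("top","scene"):
    c=pickle.load(open(n+".pkl","rb"))
    m,s=mask(c,"teal");print(n,s)
    q=cv2.morphologyEx(m.astype(np.uint8),cv2.MORPH_CLOSE,np.ones((9,9)))
    cn=max(cv2.findContours(q,0,2)[0],key=cv2.contourArea)[:,0]
    w=ray(c,cn,.015)[:,:2]
    print("dish",cv2.minAreaRect((w*1000).astype(np.float32)), "depth z",np.median(pts(c,m)[:,2]),np.median(pts(c,m),0))
    m,s=mask(c,"orange");print(s)
    P=pts(c,m);
    print("orange",P.min(0),P.max(0),np.median(P,0))
    for lo in np.arange(0,.06,.01):
        k=P[(P[:,2]>lo)&(P[:,2]<lo+.01)]
        if len(k)>5: 
            a=np.polyfit(k[:,1],k[:,0],1);print(lo,len(k),k.mean(0).round(4),k[:,1].min(),k[:,1].max(),np.degrees(np.arctan(a[0])))
E
```

```text
top [287 268  35  22 119]
dish ((491.62017822265625, -23.856395721435547), (35.489463806152344, 86.97355651855469), 17.458959579467773) depth z 0.01595547215599884 [ 0.48203513 -0.02685244  0.01595547]
[275 204  21   2  28]
orange [0.68008431 0.00372511 0.04961399] [0.6845736  0.05616712 0.06121306] [0.68191751 0.03508957 0.05578675]
0.05 25 [0.6822 0.0319 0.0558] 0.0037251140622304316 0.05616711836734878 1.1067137682059802
scene [279 256  44  35 937]
dish ((512.7520751953125, -18.086563110351562), (89.5184097290039, 87.55271911621094), 17.15221405029297) depth z 0.014639443005834103 [ 0.51119734 -0.01828517  0.01463944]
[ 309  209   55   43 1123]
orange [ 0.65290171 -0.08692294 -0.00257931] [0.69107684 0.07192293 0.05962976] [ 0.67411043 -0.01043656  0.02562591]
0.0 203 [ 0.6633 -0.0095  0.0057] -0.0832827054869653 0.07192292640502583 -3.9870870555905564
0.01 223 [ 0.669  -0.0103  0.015 ] -0.08692294201804691 0.06894062569563641 -3.725935761783225
0.02 203 [ 0.674  -0.0089  0.0249] -0.0864593907944759 0.07190415645738898 -4.003011896213824
0.03 172 [ 0.6774 -0.0082  0.0351] -0.08539032718961323 0.07008657113353993 -3.8571943645840765
0.04 161 [ 0.6797 -0.0086  0.045 ] -0.08572745080857731 0.06993536804578891 -3.4790610588085595
0.05 140 [ 0.6818 -0.0111  0.0536] -0.08482511794758218 0.07035027596751262 -4.044329594382779
```

```bash
python3 - <<'E'
from h import *
a=pickle.load(open("scene.pkl","rb"))["frame"][170:330,190:430,::-1]
b=pickle.load(open("top.pkl","rb"))["frame"][170:330,210:450,::-1]
cv2.imwrite("pics/crop.png",cv2.resize(np.vstack([a,b]),None,fx=1.87,fy=1.87,interpolation=2))
E
```

```text
(no output)
```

View pics/crop.png

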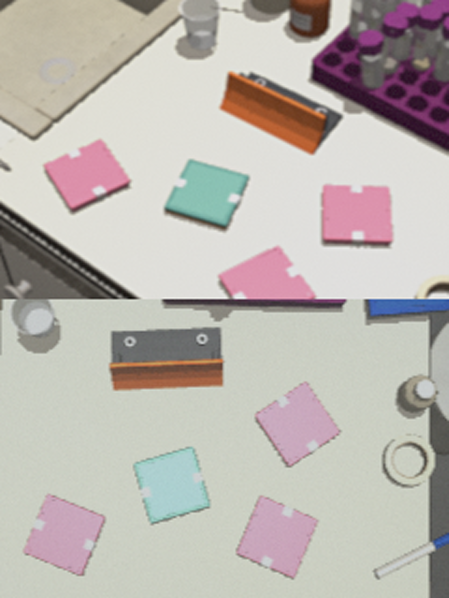

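Candidates (scene pixel): teal dish at (301,273); pink look-alikes at (236,263), (380,285) and (333,323). The teal one with two white tape strips is the dish, and the close crop confirms it. It measures about 89 x 88 mm with its top at z = 15 mm. The stop's foot is at about (0.659, -0.008) with yaw 3.9°. The dish yaw is 17°.

```bash
cat >> h.py <<'E'
A=np.radians(3.9);F=np.array([.659,-.008]);SR=np.array([[np.cos(A),-np.sin(A)],[np.sin(A),np.cos(A)]])
def s2w(xs,ys): return F+SR@np.array([xs,ys])
def w2s(p): return SR.T@(np.array(p)[:2]-F)
from scipy.spatial.transform import Rotation as Ro
def inc(target,yaw=93.9):
    from workcell import get_obs
    o=get_obs();R=Ro.from_euler('xyz',o["tcp_rot"],degrees=True)
    d=R.inv().apply(np.array(target)-o["ee_pos"])
    print("t",round(o["time"],2),"pos",o["ee_pos"].round(4),"stop",(w2s(o["ee_pos"])*1000).round(1),"rot",o["tcp_rot"].round(2),"open",round(o["opening"],4))
    print("inc",(d/.025).round(3),"roll",-(((yaw-o["tcp_rot"][2]+180)%360-180)/6).round(3))
E
python3 -c "
from h import *
t=s2w(-.239,0);print(t);inc([*t,.15])"
```

```text
[ 0.42055346 -0.02425565]
t 0.1 pos [0.2415 0.4939 0.2417] stop [-382.4  529.2] rot [-1.800e+02  7.000e-02  6.394e+01] open 0.0856
inc [-15.47   15.538   3.685] roll -4.993
```

>>> arm_command([
  [[-15.5, 15.5, 2], -5],
  [[-15.5, 15.5, 2], -5],
  [[-15.5, 15.5, 2], -5],
  [[-15.5, 15.5, 2], -5],
  [[-15.5, 15.5, 2], -5],
], claw=-0.25)

```text
time: 0.6
ee_pos: [0.3208, 0.2618, 0.2196]
tcp_rot: [-180.0, 0.1, 94.2]
wrist_force: [1.4, -0.5, 0.0]
opening: 0.0536
```

```bash
python3 -c "
from h import *
t=s2w(-.239,0);inc([*t,.1])"
```

```text
t 0.6 pos [0.3208 0.2618 0.2196] stop [-319.   292.1] rot [-1.7996e+02  7.0000e-02  9.4170e+01] open 0.0536
inc [-11.695   3.149   4.795] roll 0.045
```

>>> arm_command([
  [[-11.7, 3.15, 4.8], 0],
  [[-11.7, 3.15, 4.8], 0],
  [[-11.7, 3.15, 4.8], 0],
  [[-11.7, 3.15, 4.8], 0],
  [[-11.7, 3.15, 4.8], 0],
])

```text
time: 1.1
ee_pos: [0.397, 0.0419, 0.1276]
tcp_rot: [-180.0, 0.1, 94.2]
wrist_force: [1.3, 1.4, -0.1]
opening: 0.0533
```

```bash
python3 -c "
from h import *
t=s2w(-.239,0);inc([*t,.03])"
```

```text
t 1.1 pos [0.397  0.0419 0.1276] stop [-258.    67.6] rot [-1.7999e+02  7.0000e-02  9.4170e+01] open 0.0533
inc [-2.701  0.747  3.907] roll 0.046
```

>>> arm_command([
  [[-2.7, 0.75, 1], 0],
  [[-2.7, 0.75, 2.5], 0],
  [[-2.7, 0.75, 3.9], 0],
  [[-2.7, 0.75, 3.9], 0],
  [[-2.7, 0.75, 3.9], 0],
])

```text
time: 1.6
ee_pos: [0.4202, -0.0241, 0.0306]
tcp_rot: [-179.9, 0.1, 94.2]
wrist_force: [0.2, -0.1, -0.1]
opening: 0.0535
```

```bash
python3 - <<'E'
from h import *
from workcell import *
t=s2w(-.239,0);inc([*t,.02])
for n in ("scene","wrist"):
    c=camera(n);cv2.imwrite(f"pics/{n}1.png",c["frame"][:,:,::-1]);pickle.dump(c,open(n+"1.pkl","wb"))
E
```

```text
t 1.6 pos [ 0.4202 -0.0241  0.0306] stop [-2.393e+02  2.000e-01] rot [-1.7992e+02  5.0000e-02  9.4170e+01] open 0.0535
inc [-0.009  0.014  0.425] roll 0.046
```

View pics/scene1.png

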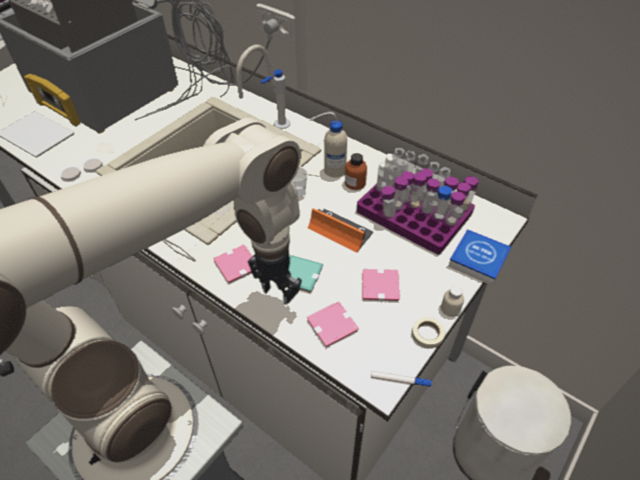

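View pics/wrist1.png

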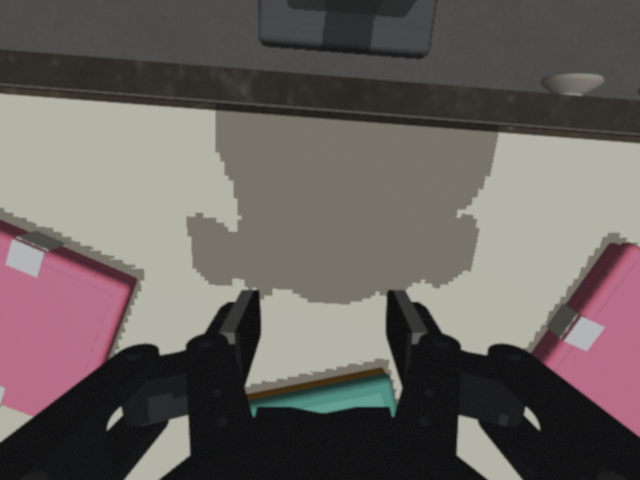

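>>> arm_command([
  [[0, 0, 0.2], 0],
  [[0, 0, 0.4], 0],
  [[0, 0, 0.5], 0],
  [[0, 0, 0.6], 0],
  [[0, 0, 0.6], 0],
])

```text
time: 2.2
ee_pos: [0.4215, -0.0237, 0.017]
tcp_rot: [179.9, 0.1, 94.2]
wrist_force: [0.0, 0.7, -0.1]
opening: 0.0534
```

```bash
python3 - <<'E'
from h import *
c=pickle.load(open("wrist1.pkl","rb"))
print(c["hand_eye"])
K=c["K"];r=c["range_z"]
H=c["hand_eye"]
for v in (292,300,310,330):
  for u in range(225,265,6):
    z=r[v,u]
    p=H[:3,:3]@np.array([(u-K[0,2])/K[0,0]*z,(v-K[1,2])/K[1,1]*z,z])+H[:3,3]
    print(v,u,(p*1000).round(1))
E
```

```text
[[ 9.99998387e-01 -4.24708283e-04  1.74499911e-03  8.09587150e-05]
 [-7.60568061e-05  9.60749206e-01  2.77418381e-01 -6.94865035e-02]
 [-1.79432840e-03 -2.77418067e-01  9.60747624e-01 -1.31964026e-01]
 [ 0.00000000e+00  0.00000000e+00  0.00000000e+00  1.00000000e+00]]
292 225 [-47.9   3.7  31.1]
292 231 [-44.9   3.6  31.1]
292 237 [-42.1   3.9  31.7]
292 243 [-31.6 -10.1   0.4]
292 249 [-29.2 -10.1   0.4]
292 255 [-26.9 -10.1   0.5]
292 261 [-30.2   3.8  31.4]
300 225 [-48.1   7.8  30.7]
300 231 [-45.    7.6  30.3]
300 237 [-32.6  -9.7  -6.1]
300 243 [-30.2  -9.9  -6.5]
300 249 [-28.   -9.6  -5.9]
300 255 [-26.6  -7.6  -1.6]
300 261 [-30.5   8.4  32. ]
310 225 [-37.   -6.3  -7.8]
310 231 [-33.1  -9.3 -13.5]
310 237 [-30.7  -9.7 -14.5]
310 243 [-28.2 -10.4 -15.9]
310 249 [-26.4  -9.6 -14.2]
310 255 [-26.4  -4.4  -3.9]
310 261 [-30.6  13.5  31.2]
330 225 [-31.  -10.4 -29.5]
330 231 [-29.2 -10.1 -29.1]
330 237 [-27.2 -10.2 -29.3]
330 243 [-26.4  -7.7 -25. ]
330 249 [-26.8  -1.8 -14.6]
330 255 [-26.2   2.8  -6.8]
330 261 [-31.1  24.7  31.2]
```

>>> arm_command([
  [[0, 0, 0.1], 0],
  [[0, 0, 0.2], 0],
  [[0, 0, 0.2], 0],
])

```text
time: 2.5
ee_pos: [0.4213, -0.0237, 0.0115]
tcp_rot: [179.9, 0.1, 94.2]
wrist_force: [-0.2, -0.1, 1.4]
opening: 0.0533
```

>>> arm_command([
  [[0, 0, 0.04], 0],
  [[0, 0, 0.08], 0],
  [[0, 0, 0.12], 0],
  [[0, 0, 0.12], 0],
])

```text
time: 2.9
ee_pos: [0.4212, -0.0237, 0.0084]
tcp_rot: [179.9, 0.1, 94.2]
wrist_force: [-0.4, 0.0, -0.3]
opening: 0.0534
```

```bash
python3 - <<'E'
from h import *
from workcell import *
t=s2w(-.239,0);inc([*t,.02])
c=camera("wrist");o=get_obs()
K=c["K"];r=c["range_z"];H=c["hand_eye"]
d=H[:3,:3]@np.array([0,0,1.])
Z,X=[],[]
for v in range(270,310,2):
  z=r[v,243]
  p=H[:3,:3]@np.array([(243-K[0,2])/K[0,0]*z,(v-K[1,2])/K[1,1]*z,z])+H[:3,3]
  print(v,(p*1000).round(1),end=' ')
cv2.imwrite("pics/wrist2.png",c["frame"][:,:,::-1])
E
```

```text
t 2.9 pos [ 0.4212 -0.0237  0.0084] stop [-238.3    0.5] rot [1.7994e+02 7.0000e-02 9.4230e+01] open 0.0534
inc [-0.02  -0.027 -0.464] roll 0.055
270 [-32.9 -16.6   8.1] 272 [-32.9 -15.7   8. ] 274 [-33.1 -14.6   8.5] 276 [-33.  -14.    7.9] 278 [-33.1 -12.9   8.3] 280 [-33.  -12.4   7.3] 282 [-33.1 -11.4   7.6] 284 [-33.4 -10.1   8.6] 286 [-33.2  -9.5   7.8] 288 [-33.2  -8.8   7.4] 290 [-32.4  -9.4   3.9] 292 [-31.4 -10.5  -0.4] 294 [-31.3  -9.9  -1. ] 296 [-31.   -9.8  -2.6] 298 [-30.7  -9.7  -4.3] 300 [-30.  -10.2  -7.2] 302 [-29.9  -9.8  -8. ] 304 [-29.5  -9.8  -9.7] 306 [-29.2  -9.7 -11.2] 308 [-28.8  -9.8 -13.1]
```

View pics/wrist2.png

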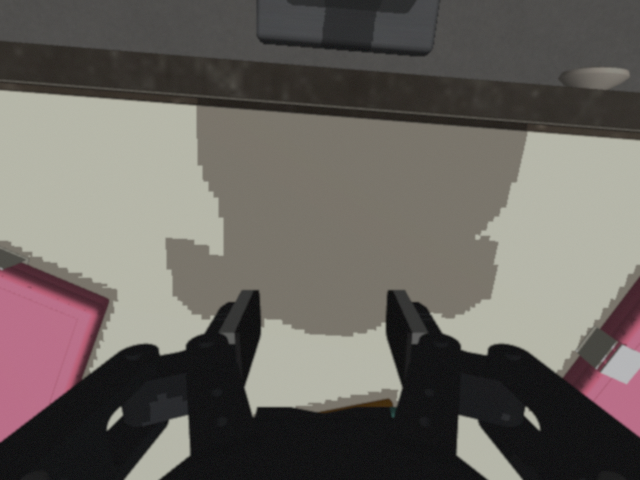

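>>> arm_command([
  [[0, 0.5, 0], 0],
  [[0, 1.0, 0], 0],
  [[0, 1.4, 0], 0.05],
  [[0, 1.8, 0], 0.05],
  [[0, 2.2, 0], 0.05],
])

```text
time: 3.45
ee_pos: [0.4766, -0.0196, 0.0085]
tcp_rot: [179.9, 0.1, 93.9]
wrist_force: [-1.2, 0.1, 0.5]
opening: 0.0535
```

>>> arm_command([
  [[0, 0.4, 0], 0],
  [[0, 0.8, 0], 0],
  [[0, 1.2, 0], 0],
  [[0, 1.6, 0], 0],
  [[0, 1.6, 0], 0],
])

```text
time: 3.95
ee_pos: [0.5178, -0.0168, 0.0085]
tcp_rot: [179.9, 0.1, 93.9]
wrist_force: [0.6, 0.4, 0.1]
opening: 0.0532
```

```bash
python3 - <<'E'
from h import *
from workcell import *
inc([*s2w(-.115,0),.009])
for n in("scene","top"):
    c=camera(n)
    cv2.imwrite(f"pics/{n}3.png",cv2.resize(c["frame"][170:330,210:420,::-1],None,fx=3,fy=3,interpolation=2))
    m,s=mask(c,"teal");P=pts(c,m);print(n,s,P.mean(0),np.c_[P.min(0),P.max(0)])
E
```

```text
t 3.95 pos [ 0.5178 -0.0168  0.0085] stop [-141.5    0.9] rot [1.7992e+02 7.0000e-02 9.3950e+01] open 0.0532
inc [-0.036  1.06  -0.018] roll 0.008
scene [313 243  27  36 405] [ 0.57994737 -0.04384094  0.02569748] [[ 0.50875097  0.61866133]
 [-0.0846887   0.01303601]
 [ 0.00924004  0.136748  ]]
top [289 230  32   4  63] [ 0.61676187 -0.02285692  0.01569338] [[ 0.6118273   0.62204406]
 [-0.0639174   0.01967357]
 [ 0.00986568  0.02448721]]
```

View pics/scene3.png

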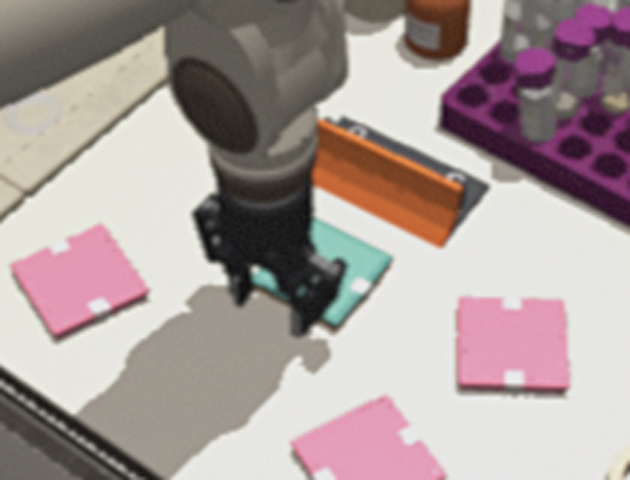

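View pics/top3.png

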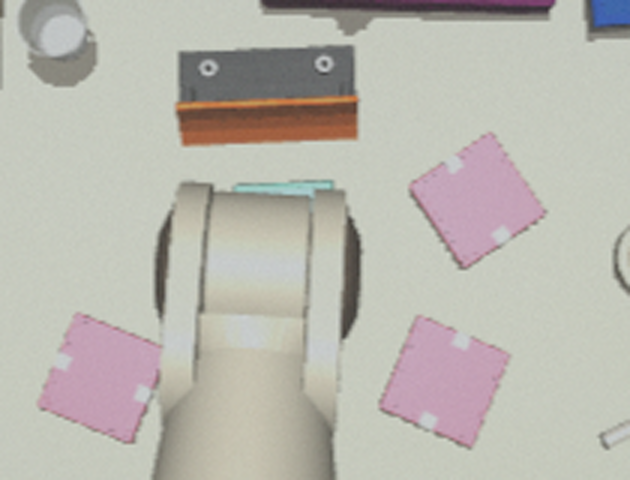

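>>> arm_command([
  [[0, -0.3, -0.3], 0],
  [[-0.45, -0.3, -0.3], 0],
  [[-0.45, -0.3, -0.3], 0],
  [[-0.45, -0.3, -0.3], 0],
], claw=0.3)

```text
time: 4.45
ee_pos: [0.5097, -0.029, 0.0161]
tcp_rot: [179.9, 0.1, 93.9]
wrist_force: [-0.4, 0.1, 0.2]
opening: 0.0301
```

```bash
python3 - <<'E'
from h import *
from workcell import *
inc([*s2w(-.115,-.011),.009])
c=camera("wrist");o=get_obs()
K=c["K"];r=c["range_z"];H=c["hand_eye"]
f=c["frame"];cv2.imwrite("pics/wrist4.png",f[:,:,::-1])
for u in (272,276,280,284,288):
  print(u)
  for v in range(280,300,2):
    z=r[v,u]
    p=H[:3,:3]@np.array([(u-K[0,2])/K[0,0]*z,(v-K[1,2])/K[1,1]*z,z])+H[:3,3]
    print(v,(p*1000).round(1),end=' ')
E
```

```text
t 4.45 pos [ 0.5097 -0.029   0.0161] stop [-150.3  -10.8] rot [1.7995e+02 7.0000e-02 9.3890e+01] open 0.0301
inc [-0.007  1.413  0.286] roll -0.002
272
280 [-22.2  -8.7  16.4] 282 [-22.2  -8.   15.9] 284 [-22.2  -7.   16. ] 286 [-22.1  -6.5  14.8] 288 [-20.5 -10.2   4.1] 290 [-20.4  -9.7   3.2] 292 [-20.1 -10.    0.8] 294 [-19.9  -9.7  -0.5] 296 [-19.6  -9.9  -3. ] 298 [-19.3 -10.1  -5.2] 276
280 [-20.4  -9.   15.7] 282 [-20.3  -8.2  15.2] 284 [-20.5  -6.8  16.4] 286 [-20.4  -6.5  14.9] 288 [-19.   -9.9   4.9] 290 [-18.6 -10.3   2. ] 292 [-18.5  -9.7   1.2] 294 [-18.1 -10.3  -1.9] 296 [-18.   -9.9  -2.8] 298 [-17.8  -9.9  -4.7] 280
280 [-18.5  -9.2  15.2] 282 [-18.7  -7.9  16. ] 284 [-18.8  -6.7  16.6] 286 [-18.6  -6.4  15. ] 288 [-17.3 -10.1   4.3] 290 [-17.1 -10.    2.6] 292 [-17.1  -9.3   2.1] 294 [-16.7 -10.   -1.2] 296 [-16.4 -10.   -3.3] 298 [-16.3  -9.9  -4.6] 284
280 [-16.9  -8.7  16.3] 282 [-16.9  -7.8  16.3] 284 [-16.8  -7.3  15.3] 286 [-16.9  -6.3  15.2] 288 [-15.7  -9.9   4.8] 290 [-15.4 -10.2   2.2] 292 [-15.4  -9.4   2. ] 294 [-15.1 -10.   -1.4] 296 [-14.8 -10.2  -3.5] 298 [-14.8  -9.4  -3.6] 288
280 [-15.   -9.4  14.8] 282 [-14.9  -8.6  14.3] 284 [-15.2  -6.8  16.4] 286 [-15.2  -5.9  16.2] 288 [-15.2  -5.1  16. ] 290 [-15.2  -4.3  15.5] 292 [-15.2  -3.2  15.7] 294 [-15.3  -2.2  15.9] 296 [-15.3  -1.3  15.6] 298 [-15.2  -0.6  15.1]
```

View pics/wrist4.png

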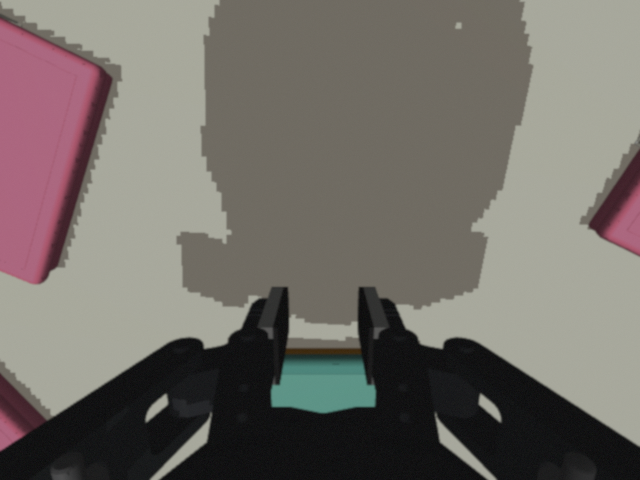

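>>> arm_command([
  [[0, 0, 0.25], 0],
  [[0, 0.5, 0.25], 0],
  [[0, 1.0, 0.25], 0],
  [[0, 1.5, 0.25], 0],
  [[0, 1.9, 0.25], 0],
])

```text
time: 5.0
ee_pos: [0.5563, -0.0256, 0.0105]
tcp_rot: [-179.9, 0.1, 93.9]
wrist_force: [-14.7, -1.3, 20.4]
opening: 0.0298
```

>>> arm_command([
  [[0, 0.4, 0], 0],
  [[0, 0.8, 0], 0],
  [[0, 1.2, 0], 0],
  [[0, 1.5, 0], 0],
  [[0, 1.5, 0], 0],
])

```text
time: 5.5
ee_pos: [0.5939, -0.0228, 0.0106]
tcp_rot: [-179.9, 0.1, 93.9]
wrist_force: [-3.5, -1.0, 7.6]
opening: 0.0302
```

```bash
python3 - <<'E'
from h import *
from workcell import *
inc([*s2w(-.0285,-.011),.010])
print(get_obs()["wrist_force"])
for n in("scene","top"):
    c=camera(n)
    cv2.imwrite(f"pics/{n}5.png",cv2.resize(c["frame"][170:310,250:390,::-1],None,fx=4,fy=4,interpolation=2))
    m,s=mask(c,"teal");P=pts(c,m);print(n,s,P.mean(0),np.c_[P.min(0),P.max(0)])
a=cv2.imread("pics/scene5.png");b=cv2.imread("pics/top5.png");cv2.imwrite("pics/both5.png",cv2.resize(np.hstack([a,b]),None,fx=.7,fy=.7))
E
```

```text
t 5.5 pos [ 0.5939 -0.0228  0.0106] stop [-65.9 -10.4] rot [-1.7987e+02  7.0000e-02  9.3920e+01] open 0.0302
inc [-0.026  1.497  0.021] roll 0.004
[-3.482455   -0.97203344  7.57176115]
scene [334 221  19  20 237] [ 0.65351051 -0.04375368  0.06403395] [[ 0.59411353  0.67619187]
 [-0.08537414 -0.01347866]
 [ 0.04139381  0.15326299]]Traceback (most recent call last):
  File "<stdin>", line 8, in <module>
  File "h.py", line 16, in mask
    i=1+np.argmax(s[1:,4]); return l==i,s[i]
        ~~~~~~~~~^^^^^^^^^
    return _wrapfunc(a, 'argmax', axis=axis, out=out, **kwds)
    return bound(*args, **kwds)
ValueError: attempt to get argmax of an empty sequence
```

View pics/scene5.png

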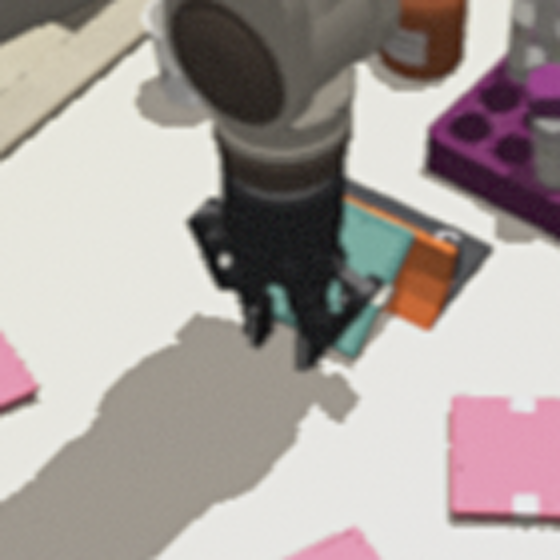

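```bash
python3 - <<'E'
from h import *
from workcell import *
c=camera("wrist");cv2.imwrite("pics/wrist5.png",c["frame"][:,:,::-1])
E
```

```text
(no output)
```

View pics/wrist5.png

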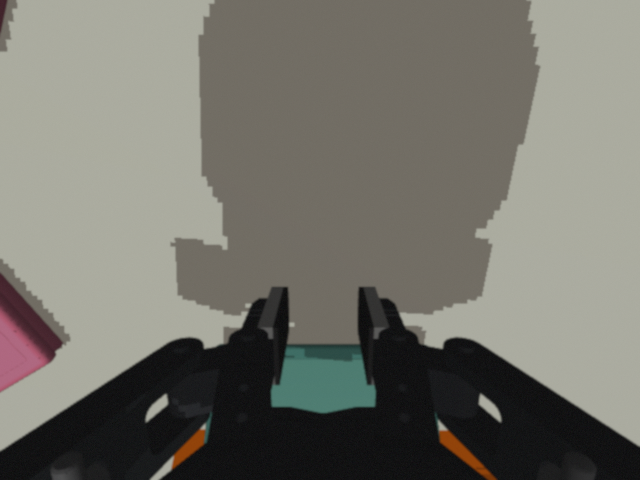

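View pics/top5.png

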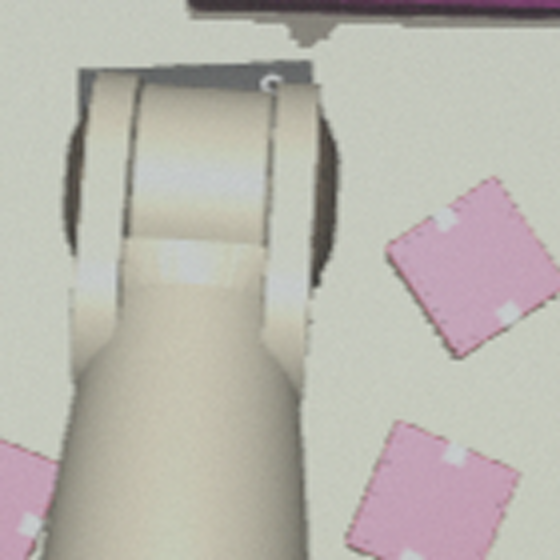

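>>> arm_command([
  [[0, 0.25, 0], 0],
  [[0, 0.5, 0], 0],
  [[0, 0.75, 0], 0],
  [[0, 1.0, 0], 0],
  [[0, 1.0, 0], 0],
])

```text
time: 6.15
ee_pos: [0.619, -0.021, 0.0106]
tcp_rot: [-179.9, 0.1, 93.9]
wrist_force: [-3.0, -0.6, 6.4]
opening: 0.0297
```

```bash
cat > look.py <<'E'
import sys
from h import *
from workcell import *
k=sys.argv[1]
inc([*s2w(-.0285,-.011),.010])
print(get_obs()["wrist_force"].round(1))
c=camera("scene")
a=cv2.resize(c["frame"][160:300,250:420,::-1],None,fx=3,fy=3,interpolation=2)
m,s=mask(c,"teal");P=pts(c,m);P=P[(P[:,2]<.1)&(P[:,0]>.45)]
if len(P)>30:
  cen=np.median(P,0);P=P[np.linalg.norm(P-cen,axis=1)<.08]
  n=np.linalg.svd(P-P.mean(0))[2][2];n*=np.sign(n[2]); ns=SR.T@n[:2]
  Q=np.array([w2s(p) for p in P])*1000
  print("n",len(P),"tilt",np.degrees(np.arccos(n[2])).round(1),"normal stop",ns.round(3),"stop x",Q[:,0].min(),Q[:,0].max(),"y",Q[:,1].min(),Q[:,1].max(),"z",P[:,2].min(),P[:,2].max())
c=camera("wrist");b=cv2.resize(c["frame"][:,:,::-1],None,fx=.4,fy=.4)
im=np.zeros((420,510+256,3),np.uint8);im[:420,:510]=a;im[:192,510:]=b
cv2.imwrite(f"pics/look{k}.png",im)
E
python3 look.py 6
```

```text
t 6.15 pos [ 0.619  -0.021   0.0106] stop [-40.8 -10.2] rot [-1.7989e+02  7.0000e-02  9.3930e+01] open 0.0297
inc [-0.031  0.492  0.025] roll 0.005
[-3.  -0.6  6.4]
n 152 tilt 68.2 normal stop [-0.809  0.455] stop x -30.973378130753517 25.97254329069856 y -70.47124883120833 -15.69767464333069 z 0.052023563834502115 0.09964225217833995
```

View pics/look6.png

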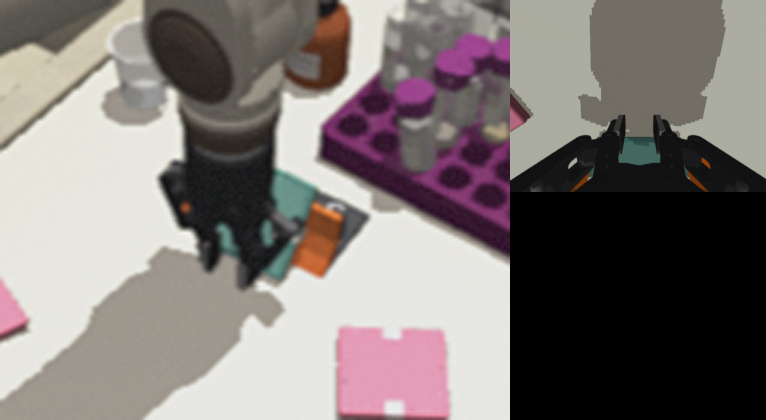

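>>> arm_command([
  [[0, 0.12, 0], 0],
  [[0, 0.24, 0], 0],
  [[0, 0.36, 0], 0],
  [[0, 0.45, 0], 0],
  [[0, 0.45, 0], 0],
])

```text
time: 6.75
ee_pos: [0.6297, -0.0201, 0.0106]
tcp_rot: [-179.8, 0.1, 93.9]
wrist_force: [-5.0, -0.8, 7.1]
opening: 0.0298
```

```bash
python3 look.py 7
```

```text
t 6.75 pos [ 0.6297 -0.0201  0.0106] stop [-30.  -10.1] rot [-1.7985e+02  7.0000e-02  9.3940e+01] open 0.0298
inc [-0.038  0.062  0.025] roll 0.007
[-5.  -0.8  7.1]
n 108 tilt 81.7 normal stop [-0.851  0.504] stop x -20.028778170685023 24.345781783158827 y -68.93069271003247 -22.09207118378237 z 0.06022648637160834 0.09996617969434671
```

View pics/look7.png

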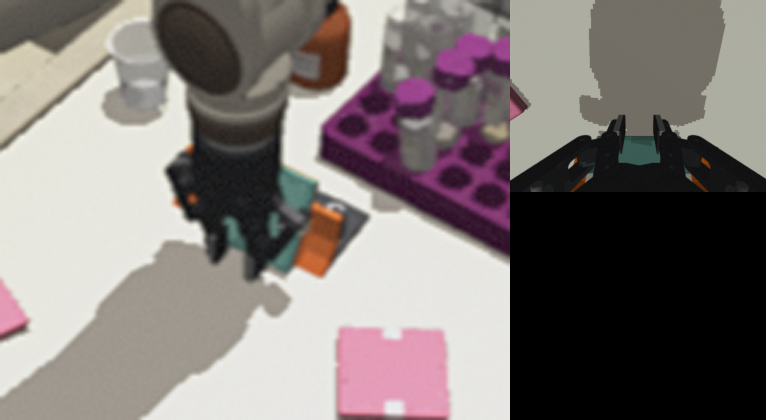

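```bash
cat > wr.py <<'E'
from h import *
from workcell import *
o=get_obs();c=camera("wrist")
m,s=mask(c,"teal");v,u=np.nonzero(m);z=c["range_z"][v,u];K=c["K"];H=c["hand_eye"]
P=np.c_[(u-K[0,2])/K[0,0]*z,(v-K[1,2])/K[1,1]*z,z]@H[:3,:3].T+H[:3,3]
P=Ro.from_euler('xyz',o["tcp_rot"],degrees=True).apply(P)+o["ee_pos"]
Q=np.c_[np.array([w2s(p) for p in P]),P[:,2]]*1000
for z in range(0,100,8):
    k=Q[(Q[:,2]>z)&(Q[:,2]<z+8)]
    if len(k)>10: print(z,len(k),np.median(k,0).round(1))
n=np.linalg.svd(Q-np.median(Q,0))[2][2];print(n*np.sign(n[2]))
E
python3 wr.py
```

```text
8 1248 [-15.4 -10.5  12.7]
16 1786 [-11.5  -9.7  20.2]
24 2415 [-7.1 -9.7 28.2]
32 478 [ -4.8 -10.   32.8]
[0.98131196 0.0089602  0.19221485]
```

>>> arm_command([
  [[0, 0.05, 0], 0],
  [[0, 0.1, 0], 0],
  [[0, 0.1, 0], 0],
  [[0, 0.1, 0], 0],
])

```text
time: 7.3
ee_pos: [0.6315, -0.0198, 0.0106]
tcp_rot: [-179.8, 0.1, 94.0]
wrist_force: [-6.2, -0.5, 8.5]
opening: 0.0298
```

>>> arm_command([
  [[0, -0.1, 0], 0],
  [[0, -0.3, 0], 0],
  [[0, -0.5, 0], 0],
  [[0, -0.8, 0], 0],
  [[0, -0.8, 0], 0],
])

```text
time: 7.8
ee_pos: [0.6103, -0.0213, 0.0106]
tcp_rot: [-179.7, 0.1, 94.0]
wrist_force: [-4.0, -0.0, 5.2]
opening: 0.03
```

```bash
python3 wr.py; python3 look.py 8
```

```text
0 41 [-14.9 -11.3   7.6]
8 1907 [-13.8  -9.5  12.4]
16 672 [-11.5  -9.7  17.3]
[ 7.93083638e-01 -1.17265848e-05  6.09112751e-01]
t 7.85 pos [ 0.6103 -0.0212  0.0106] stop [-49.5  -9.9] rot [-1.7968e+02  7.0000e-02  9.3950e+01] open 0.0303
inc [-0.045  0.841  0.021] roll 0.009
[-5.  -0.1  6.4]
n 212 tilt 63.5 normal stop [-0.895  0.004] stop x -2.120031257100006 24.09609199690929 y -54.21708865544856 -12.246384470754583 z 0.04374211030784133 0.08763957740587124
```

View pics/look8.png

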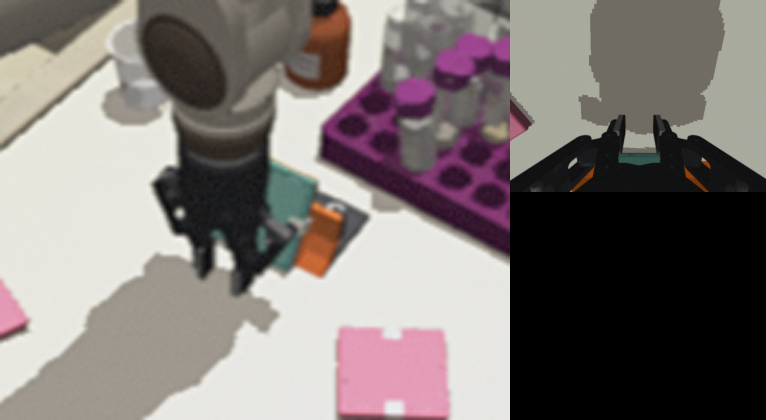

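>>> arm_command([
  [[0, -0.3, -1], 0],
  [[0, -0.3, -2.2], 0],
  [[0, -0.3, -3.4], 0],
  [[0, -0.3, -4.8], 0],
  [[0, -0.3, -4.8], 0],
])

```text
time: 8.45
ee_pos: [0.6051, -0.0217, 0.1354]
tcp_rot: [-180.0, 0.1, 94.0]
wrist_force: [-0.4, 0.6, 1.0]
opening: 0.0299
```

```bash
python3 look.py 9; python3 -c "
from h import *
inc([*s2w(.057,-.010),.1305])"
```

```text
t 8.45 pos [ 0.6051 -0.0217  0.1354] stop [-54.7 -10. ] rot [-1.7999e+02  1.1000e-01  9.3950e+01] open 0.0299
inc [-0.033  1.049  5.015] roll 0.009
[-0.4  0.6  1. ]
n 693 tilt 63.4 normal stop [-0.894  0.   ] stop x -20.60833392685539 23.57184684413427 y -54.24368044783217 33.19709066971233 z 0.005301578121499399 0.08765003562805262
t 8.55 pos [ 0.6036 -0.0216  0.1308] stop [-56.2  -9.8] rot [-1.7967e+02  7.0000e-02  9.3950e+01] open 0.0299
inc [-0.012  4.526 -0.015] roll 0.008
```

View pics/look9.png

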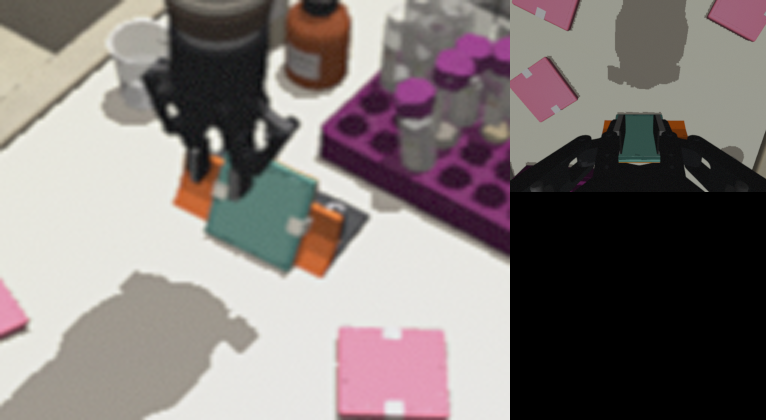

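```bash
python3 - <<'E'
from h import *
c=pickle.load(open("top.pkl","rb"))
P=np.vstack([pts(pickle.load(open(n+".pkl","rb")),np.ones((480,640),bool)) for n in("top","scene")])
P=P[(P[:,2]>.03)&(P[:,2]<.3)]
for x in np.arange(.69,.90,.02):
    r=[]
    for y in np.arange(-.14,.14,.04):
        k=P[(P[:,0]>x)&(P[:,0]<x+.02)&(P[:,1]>y)&(P[:,1]<y+.04)]
        r.append(round(np.percentile(k[:,2],98),3) if len(k)>3 else 0)
    print(round(x,2),r)
E
```

```text
0.69 [0, np.float64(0.059), np.float64(0.059), 0, 0, np.float64(0.044), 0, 0]
0.71 [0, np.float64(0.042), 0, 0, 0, 0, 0, np.float64(0.075)]
0.73 [0, 0, 0, 0, 0, 0, 0, np.float64(0.074)]
0.75 [0, 0, 0, 0, 0, 0, 0, np.float64(0.075)]
0.77 [np.float64(0.073), np.float64(0.121), np.float64(0.041), np.float64(0.041), 0, 0, 0, np.float64(0.076)]
0.79 [np.float64(0.11), np.float64(0.125), np.float64(0.041), np.float64(0.039), 0, 0, 0, 0]
0.81 [np.float64(0.116), np.float64(0.127), np.float64(0.04), np.float64(0.04), 0, 0, 0, 0]
0.83 [np.float64(0.129), np.float64(0.131), np.float64(0.039), np.float64(0.039), np.float64(0.065), np.float64(0.071), 0, 0]
0.85 [np.float64(0.134), np.float64(0.13), np.float64(0.125), np.float64(0.122), np.float64(0.097), np.float64(0.106), np.float64(0.138), np.float64(0.148)]
0.87 [np.float64(0.138), np.float64(0.127), np.float64(0.125), np.float64(0.123), np.float64(0.104), np.float64(0.107), np.float64(0.172), np.float64(0.208)]
0.89 [np.float64(0.134), np.float64(0.123), np.float64(0.126), np.float64(0.122), np.float64(0.1), np.float64(0.108), np.float64(0.171), np.float64(0.178)]
```

>>> arm_command([
  [[0, 1.0, 0], 0],
  [[0, 2.0, 0], 0],
  [[0, 3.0, 0], 0],
  [[0, 4.0, 0], 0],
  [[0, 4.5, 0], 0],
])

```text
time: 9.05
ee_pos: [0.7164, -0.0137, 0.127]
tcp_rot: [-179.5, 0.1, 94.0]
wrist_force: [0.2, -0.0, -0.6]
opening: 0.0298
```

>>> arm_command([
  [[0, 0.05, 0], 0],
  [[0, 0.05, 0], 0],
])

```text
time: 9.25
ee_pos: [0.7168, -0.0136, 0.1245]
tcp_rot: [-179.3, 0.0, 94.0]
wrist_force: [0.9, -0.5, -0.1]
opening: 0.03
```

```bash
python3 look.py 10; python3 -c "
from h import *
inc([*s2w(.057,-.010),.0765])"
```

```text
t 9.25 pos [ 0.7168 -0.0136  0.1245] stop [57.3 -9.5] rot [-1.7925e+02  4.0000e-02  9.3960e+01] open 0.03
inc [-0.053 -3.373  4.624] roll 0.01
[ 0.9 -0.5 -0.1]
n 882 tilt 62.9 normal stop [-0.89   0.001] stop x -19.14617119466405 25.70530885416161 y -53.71624354047998 36.134221170614744 z 0.004420360525781022 0.08721665081110538
t 9.35 pos [ 0.7168 -0.0137  0.1261] stop [57.3 -9.6] rot [-1.7937e+02  5.0000e-02  9.3950e+01] open 0.03
inc [-0.014  0.012  1.985] roll 0.009
```

View pics/look10.png

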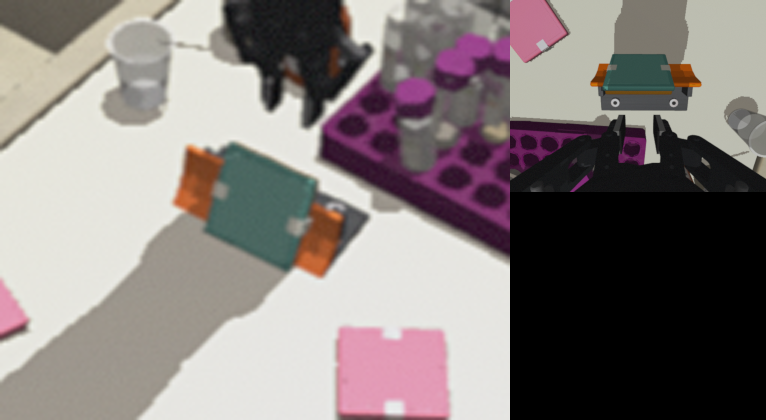

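>>> arm_command([
  [[0, 0, 0.6], 0],
  [[0, 0, 1.2], 0],
  [[0, 0, 1.7], 0],
  [[0, 0, 2.0], 0],
  [[0, 0, 2.0], 0],
])

```text
time: 9.85
ee_pos: [0.7154, -0.0137, 0.0746]
tcp_rot: [-179.2, 0.0, 94.0]
wrist_force: [-0.7, -0.6, 0.5]
opening: 0.03
```

```bash
python3 look.py 11; python3 -c "
from h import *
inc([*s2w(-.017,-.010),.0765])"
```

```text
t 9.85 pos [ 0.7154 -0.0137  0.0746] stop [55.9 -9.6] rot [-1.7924e+02  4.0000e-02  9.3960e+01] open 0.03
inc [-0.052 -3.34   2.627] roll 0.009
[-0.7 -0.6  0.5]
n 881 tilt 63.2 normal stop [-0.893  0.008] stop x -19.599924533593725 25.0304321030447 y -54.891038016514855 35.934382724894235 z 0.005149683678148586 0.08860599560444729
t 9.95 pos [ 0.7162 -0.0138  0.0764] stop [56.7 -9.6] rot [-1.7938e+02  5.0000e-02  9.3960e+01] open 0.0298
inc [-0.012 -2.948  0.028] roll 0.009
```

View pics/look11.png

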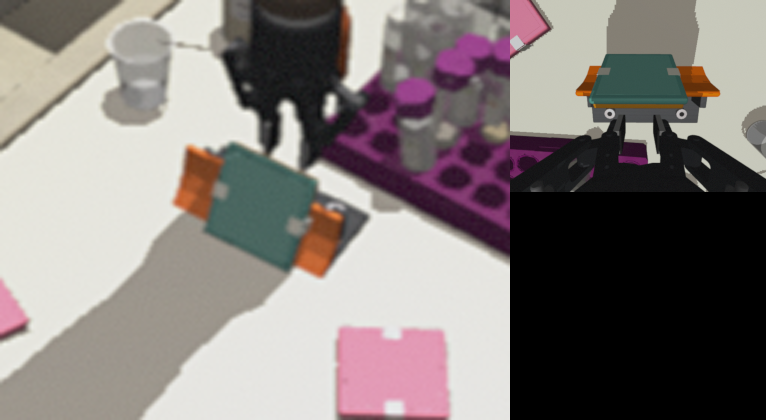

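>>> arm_command([
  [[0, -0.3, 0], 0],
  [[0, -0.6, 0], 0],
  [[0, -0.9, 0], 0],
  [[0, -1.1, 0], 0],
  [[0, -1.1, 0], 0],
])

```text
time: 10.45
ee_pos: [0.6881, -0.0157, 0.0772]
tcp_rot: [-179.4, 0.0, 93.9]
wrist_force: [-0.2, 0.8, -0.0]
opening: 0.0301
```

```bash
python3 look.py 12
```

```text
t 10.45 pos [ 0.6881 -0.0157  0.0772] stop [28.5 -9.7] rot [-1.7939e+02  5.0000e-02  9.3950e+01] open 0.0301
inc [-0.048 -2.253  2.712] roll 0.008
[-0.2  0.8 -0. ]
n 759 tilt 77.1 normal stop [-0.975  0.007] stop x -22.173322008443648 6.153358442084448 y -52.97781227570127 33.403023960922816 z 0.004427777500402591 0.09312585630335399
```

View pics/look12.png

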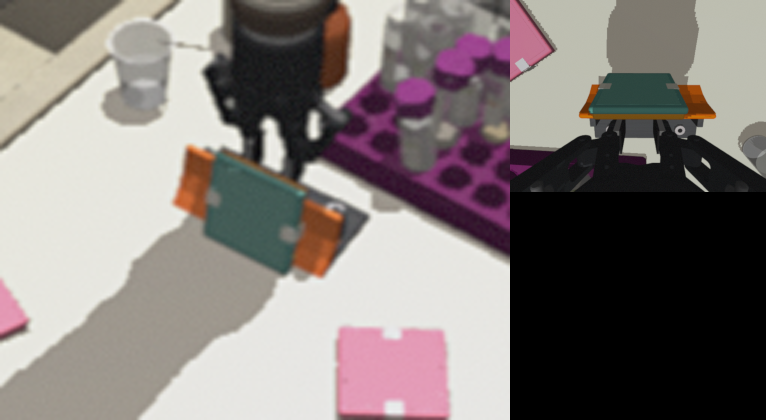

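>>> arm_command([
  [[0, -0.3, 0], 0],
  [[0, -0.6, 0], 0],
  [[0, -0.9, 0], 0],
  [[0, -1.2, 0], 0],
  [[0, -1.4, 0], 0],
])

```text
time: 11.05
ee_pos: [0.653, -0.0182, 0.0775]
tcp_rot: [-179.4, 0.1, 94.0]
wrist_force: [0.4, -1.0, 0.9]
opening: 0.03
```

```bash
python3 look.py 13
```

```text
t 11.05 pos [ 0.653  -0.0182  0.0775] stop [-6.6 -9.7] rot [-1.794e+02  5.000e-02  9.395e+01] open 0.03
inc [-0.048 -0.846  2.709] roll 0.008
[ 0.4 -1.   0.9]
n 107 tilt 63.0 normal stop [0.891 0.001] stop x -71.78010674616166 -47.6296567031079 y -56.28258377218542 31.932785414184885 z 0.04292725403163561 0.08236117775023472
```

View pics/look13.png

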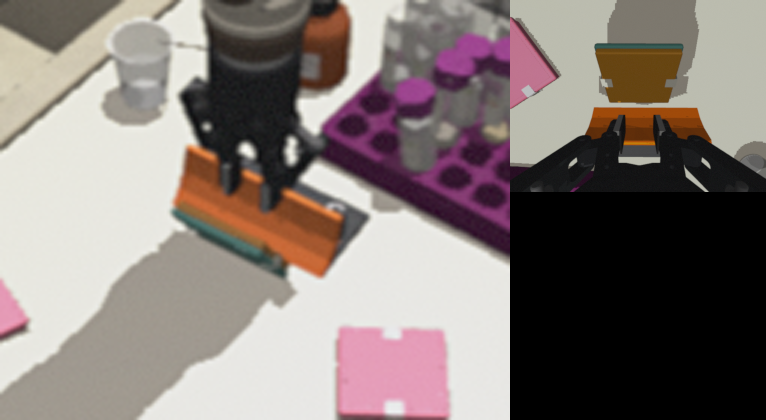

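>>> arm_command([
  [[0, 0, 0], 0],
  [[0, 0, 0], 0],
  [[0, 0, -1], 0],
  [[0, 0, -2.5], 0],
  [[0, 0, -4], 0],
])

```text
time: 11.65
ee_pos: [0.6541, -0.0179, 0.1782]
tcp_rot: [-179.3, 0.0, 94.0]
wrist_force: [0.1, -0.2, 0.2]
opening: 0.0299
```

```bash
python3 - <<'E'
from h import *
from workcell import *
inc([*s2w(-.0285,-.011),.2])
for n in ("scene","top","wrist"):
    c=camera(n);cv2.imwrite(f"pics/{n}14.png",c["frame"][:,:,::-1]);pickle.dump(c,open(n+"14.pkl","wb"))
E
```

```text
t 11.65 pos [ 0.6541 -0.0179  0.1782] stop [-5.6 -9.6] rot [-1.7934e+02  4.0000e-02  9.3950e+01] open 0.0299
inc [-0.056 -0.926 -0.86 ] roll 0.009
```

View pics/scene14.png

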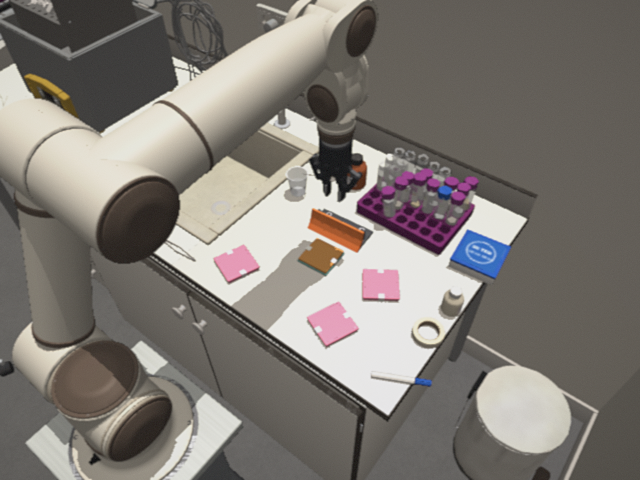

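View pics/wrist14.png

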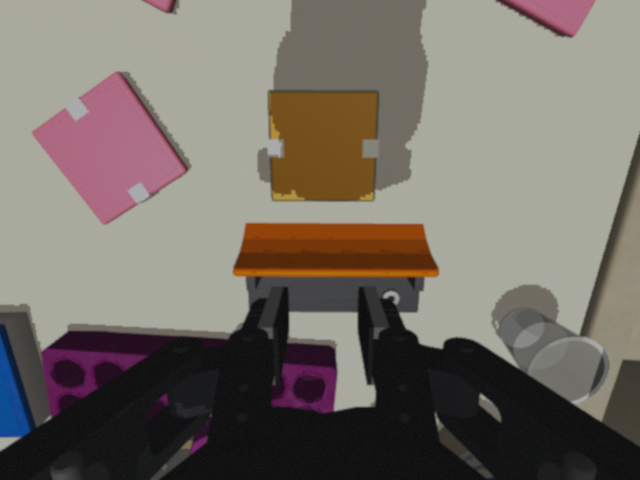

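```bash
python3 - <<'E'
from h import *
o={}
c=pickle.load(open("scene14.pkl","rb"))
h=cv2.cvtColor(c["frame"],cv2.COLOR_RGB2HSV)
P=pts(c,np.ones((480,640),bool))
hh=h[c["range_z"]>0]
k=(hh[:,0]>10)&(hh[:,0]<28)&(hh[:,1]>130)
Q=np.c_[(P[:,:2]-F)@SR,P[:,2]]*1000
q=Q[k&(Q[:,0]>-150)&(Q[:,0]<-5)&(abs(Q[:,1])<90)&(Q[:,2]<60)]
print(len(q),np.percentile(q,[1,50,99],axis=0).round(1))
# bystander check: difference of before/after frames in scene
a=pickle.load(open("scene.pkl","rb"))["frame"].astype(int);d=abs(a-c["frame"]).max(2)>40
for n,(u,v) in dict(bottle=(453,301),tape=(429,332),marker=(400,379),cup=(297,181),tweezers=(178,248)).items(): print(n,d[v-20:v+20,u-25:u+25].sum())
E
```

```text
746 [[-111.1  -50.6   10.2]
 [ -74.3  -11.    14.4]
 [ -29.4   29.6   19.6]]
bottle 0
tape 0
marker 0
cup 180
tweezers 320
```

```bash
python3 - <<'E'
from h import *
r=[]
for p in("","14"):
    s=pickle.load(open(f"scene{p}.pkl","rb"))["frame"];t=pickle.load(open(f"top{p}.pkl","rb"))["frame"]
    r.append(np.hstack([cv2.resize(x[:,:,::-1],(260,260),interpolation=2) for x in (s[155:220,260:325],s[215:280,145:210],t[155:220,195:260])]))
cv2.imwrite("pics/by.png",np.vstack(r))
E
```

```text
(no output)
```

View pics/by.png

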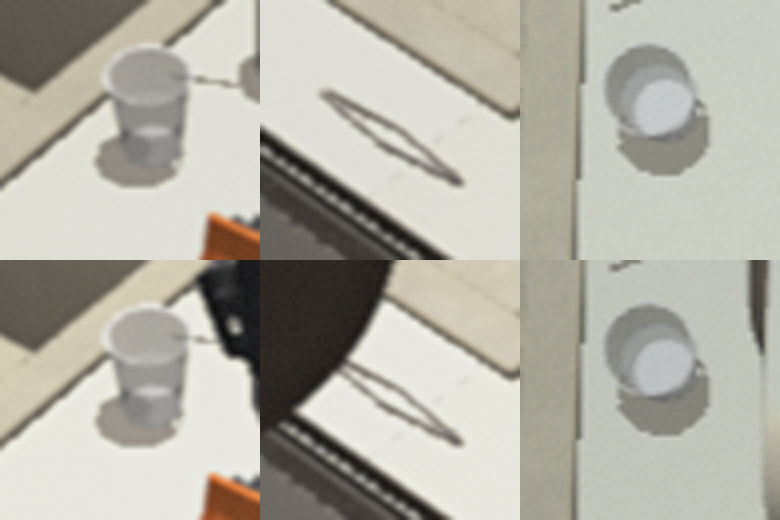

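The cup and tweezers have not moved; the differences came only from the arm being in view. The dish lies flat with its amber base up and the gripper is clear of everything.

```bash
python3 -c "
from workcell import *
print(get_obs()['wrist_force'].round(1));print(job_done())"
```

```text
[ 0.1 -0.1 -1.4]
the job is handed in; nothing more can be done
None
```

The dish is turned over: it lies flat, lid down, in front of the stop, and I handed the job in at about 12 s on the clock. I squared the teal dish up with two fingertips and pushed it up the ramped face until it stood leaning on the stop. Then I reached over the stop, put both fingertips behind its upper edge and pulled until it fell towards the robot.

- **Standing on the stop:** with the gripper clear, the dish leaned at about 63° (1.1 rad) and held that for well over 0.2 s.
- **At the end:** amber base up, top surface at about 14.4 mm. Its centre is about 70 mm before the ramp's foot and about 11 mm to the side of the stop's middle. The fingertips were about 165 mm above the worktop and the wrist force was only noise.
- **Bystanders:** bottle, tape and marker showed no change in the before and after pictures. The cup and tweezers did show a difference, but close crops put it down to the arm being in view; the tweezers were partly hidden behind it.
- **Checks that disagreed:**
  - My camera estimate of the fingertip length was a few millimetres short, so the tips dragged lightly on the worktop during the push. The highest reading was 20 N upward at the wrist, and about 5 to 8 N after that.
  - While the arm blocked the view, the scene-camera tilt was unreliable (82°, against about 62° from the wrist camera). I used the wrist reading there.

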